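# Switch on the pot warmer at the cake stall

## Robot

A 6-joint arm with a two-finger parallel gripper is mounted at the origin on the work surface. World frame = base frame: x ahead of the robot, y to its left, z up, the work surface at z = 0. Lengths are in m, angles in rad, forces in N, time in s.
With the tool pointing down it reaches from about 0.275 to 0.725 m from the base axis. Payload 15.9 kg.
Tool frame: the origin (TCP) lies on the front face of the gripper's body, between the roots of the fingers; the fingertips stand ahead of it and the grasp point (between the pads) lies 54 mm ahead of it (ctrl.tcp_to_tips is the z of the fingertips in the tool frame, in m); z points along the fingers, y is the line along which they close (so a half turn about z gives the same grasp; the last joint's range is limited). The gripper opens to 85 mm and grips with 20 to 120 N. Pads are 22 mm wide; open, the fingers measure 114 mm over their backs; the gripper's body (76 mm by 85 mm) begins 54 mm behind the grasp point. The pads swing forward as they close: fully open they stand 13 mm farther back than shut.
Start: joints at [-1.11, 0.213, -0.034, 1.323, 0, 1.571], TCP at [0.222, -0.448, 0.304] pointing down, gripper open.
Joint ranges: [-2.98, 2.98], [-0.74, 1.72], [-1.14, 1.35], [-2.1, 2.04], [-1.57, 1.44], [-3.14, 3.14]. Speed limits (rad/s): [1.89, 1.89, 2.39, 2.57, 3.14, 3.14].

## Interface

Orientations are given as a 3x3 rotation matrix whose columns are the frame's x, y, z axes.
In Python, from rig import ctrl gives the robot as it stands.
- The arm moves only by the tool send_rows, never from a script. Its argument "plan" is one flat list of numbers, 6 for each row, row after row: the shift along the tool's x, y, z scaled (see below), then the turn, a rotation vector about the tool's x, y, z scaled (see below). In form: [x, y, z, ax, ay, az, x, y, z, ax, ay, az, ...]. A call has exactly 5 rows; each row shifts and turns the commanded pose from where the row before left it, along the tool's axes as they then stand; what a row does not reach is not made up. The controller multiplies each number of a shift by 0.2 m and each number of a turn by 180 degrees. A row lasts 1/10 s, in which the tool goes at most 50 mm and 8.59 degrees, less where a joint would pass 70% of its speed; a pose out of reach is approached as far as the arm can. A call with a number of a shift or a turn outside -1 to 1 is refused whole. A call with a gripper value outside its range is refused whole. "fingers" is the opening, from 0 (shut) to 1 (fully open), set as the call begins (left out, the last holds). The fingers move at their own pace and stop on an object; the grip force is fixed at half the most. Time passes only in rows, so rows that do not move let the fingers close, or fill a call up. It gives the time, the measured TCP pose, the force, the opening and the grip force at its end, in the units of the state.
- ctrl.get_obs(): the state, without advancing time (a new reading comes with each control period).
- ctrl.grab_frame(name): name is "side" or "top" or "wrist"; returns (picture, depth): 480x640x3 uint8, red, green, blue; 480x640 float32, m along the optical axis (not along the pixel's ray), 0 where there is no reading.
- ctrl.get_calibration(name): a dict with "fx", "fy", "cx", "cy" (pixels), "extrinsics" (4x4, takes a point from camera to world coordinates). Camera axes: x right, y up, looking along -z (the intrinsics and any distortion apply to the point x, -y, -z); pixel columns grow to the right and rows downward; lengths in m; the calibration is good to about 2 mm. A picture is of the moment at which its call begins: read the wrist's pose just before it. get_calibration takes no time and is no camera call; for the wrist camera it gives the pose at the moment of the call.
- ctrl.job_done(): hands the job in; it is judged then, once.
The state is a dict: "time": time; "joint_pos": joint angles; "qd": joint speeds; "joint_efforts": joint torques, N m; "eef_pos": TCP position; "eef_rot": TCP orientation; "wrist_force": force on the tool from outside, world axes, zero at the start; "moment": the same for the moment, N m; "grip_width": opening from 0.0 (shut) to 1.0 (fully open); "gripper_force": force on a finger pad.
Only numpy, scipy, OpenCV 4.12 (cv2) and the standard library are available. Lean on these libraries where they do the work, as an engineer would, in place of code of your own. Each camera call takes 0.05 s, during which the arm holds its last target. There are 200 camera calls.

## Task

The stall is opening: switch on the warmer with the round lidded pot by flipping its toggle from the front (off) over to the rear, so that it snaps across and stays there. Leave the like switch on the cake tray's warmer off, and let go of everything.

Things in the scene. Friction and masses are not known exactly. Their poses are not given: they have to be found in the camera images.
- pot_warmer: Fixed black pot, 200 mm wide, 168 high with its white, clear-domed lid. Origin: on the counter under the pot's middle; z up, front (-x) faces robot within 20 deg. A neck joins it to a black switch box on its +y side, 100 (x) by 90 (y) by 50 mm high, centred at (0, 215) mm; the black toggle stands mid-top on a white plate, pivot at (0, 215, 55) mm. It may stand left or right of the tray warmer.
- pot_switch (a joint): Pot warmer's toggle: bat 50 mm from pivot to tip, 13 mm thick near the tip, 8 at the root; hinges about the warmer's y axis. 0 (start): off, leaning 0.5 rad to the front (-x), tip 24 mm ahead of the pivot, 99 mm above the counter; 0.5: upright; 1.0: on, leaning 0.5 rad to the rear (+x). A spring snaps it from the middle to the nearer stop and holds it there; about 3 N on its upper half moves it.
- tray_warmer: Bystander, fixed: flat black box 240 (x) by 200 (y) mm, 46 high, with a steel tray on top and small cakes on it (81 mm high in all). Origin on the counter under the tray's middle, axes as for the pot warmer. On its +y side it has the same switch box and toggle at the same offsets: only what a box is joined to tells the two apart.
- tray_switch (a joint): The tray warmer's toggle, like the other one and with the same values (0 off, 1.0 on). It starts at 0 and must stay off.

How it is judged:
By the outcome, as a careful person would: the job done as asked, in the order asked, and still so for the second after the job is handed in, with the robot touching nothing.
It also fails if it takes over 32 s, if anything falls off the work surface, if the arm or the gripper's body presses on something with over 40 N, if the wrist force passes 120 N, or if a joint passes its speed limit or range.

## Working session

There is one attempt and no reset: what is moved stays moved. The work goes in short steps, Python scripts to look and compute and a tool call to move; the robot and the scene stay as the last step left them, time stands still between calls to the robot, and variables do not carry over. Pictures are saved under pics/ and viewed, at most 10 in all, crops included, and the job is handed in when it is done.

Besides the shell and the picture viewer there is one more tool, called by a JSON object that holds its "api" and its "payload". send_rows: Moves the arm, as the interface text tells. Shifts and turns lie within -1 to 1; 1 stands for 0.2 m of shift or 180 degrees of turn. Its arguments: {"type":"object","properties":{"plan":{"type":"array"},"fingers":{"type":"number"}},"required":["plan"]}

```bash
mkdir -p pics
python3 - <<'E'
from rig import ctrl
import cv2,numpy as np
for n in("top","side"):
    im,d=ctrl.grab_frame(n); c=ctrl.get_calibration(n)
    cv2.imwrite(f"pics/{n}1.png",im[:,:,::-1]); np.savez(f"{n}1.npz",im=im,d=d,**c)
    print(n,c)
o=ctrl.get_obs(); print(o['time'],o['eef_pos'],np.round(o['eef_rot'],3),ctrl.tcp_to_tips)
E
```

```text
top {'fx': 572.9820421820643, 'fy': 572.9820421820643, 'cx': 317.9585530380655, 'cy': 236.64512924423298, 'extrinsics': array([[-0.0048223 ,  0.99231142, -0.12367208,  0.39262802],
       [-0.99996613, -0.0039603 ,  0.00721498, -0.04915587],
       [ 0.00666972,  0.12370268,  0.99229691,  1.18903919],
       [ 0.        ,  0.        ,  0.        ,  1.        ]])}
side {'fx': 523.4952576174398, 'fy': 523.4952576174398, 'cx': 311.47655748182916, 'cy': 237.08827092724567, 'extrinsics': array([[ 0.99413349,  0.06980285, -0.0826206 ,  0.44307238],
       [-0.10628791,  0.48896496, -0.86580376, -0.98089347],
       [-0.02003699,  0.86950608,  0.49351564,  0.61549435],
       [ 0.        ,  0.        ,  0.        ,  1.        ]])}
0.1 [ 0.22222603 -0.44764593  0.30345346] [[ 0.896  0.445 -0.   ]
 [ 0.445 -0.896  0.001]
 [-0.    -0.001 -1.   ]] 0.0726
```

View pics/top1.png

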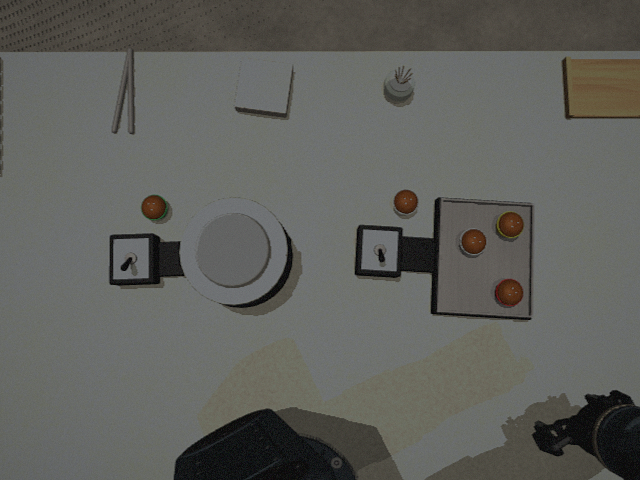

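View pics/side1.png

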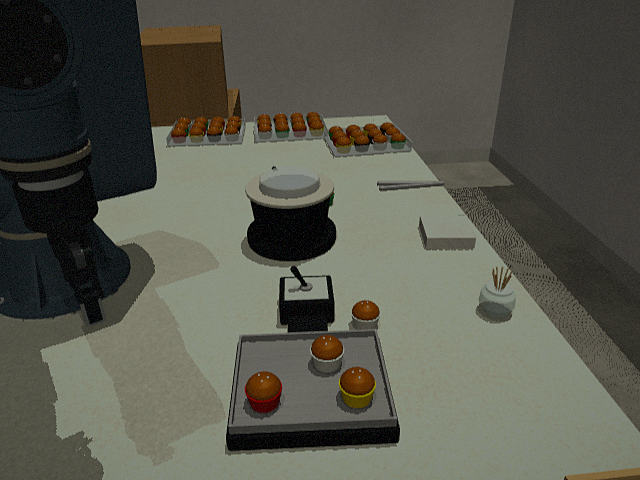

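The pot is on the left at (236,250). Its switch box is at (134,259) in the top view, with the toggle tip near (125,265) and a loose cake behind it at (153,207). The tray's switch box is at (380,250).

```bash
cat > h.py <<'E'
import numpy as np
def ray(c,u,v,z):
    E=c['extrinsics']; d=E[:3,:3]@np.array([(u-c['cx'])/c['fx'],-(v-c['cy'])/c['fy'],-1]); o=E[:3,3]
    return o+d*(z-o[2])/d[2]
E
python3 - <<'E'
import numpy as np,cv2
from h import ray
c=np.load("top1.npz"); im=c['im']; g=cv2.cvtColor(im,cv2.COLOR_RGB2GRAY)
for (x0,x1,y0,y1) in((100,170,228,292),(350,412,218,282)):
    s=g[y0:y1,x0:x1]; sh=(s>75).astype(np.uint8)
    n,l,st,ce=cv2.connectedComponentsWithStats(sh)
    for i in range(1,n):
        if 400<st[i,4]<1500 and st[i,0]>2 and st[i,1]>2:
            ct,_=cv2.findContours((l==i).astype(np.uint8),cv2.RETR_EXTERNAL,cv2.CHAIN_APPROX_NONE)
            r=cv2.minAreaRect(ct[0]); b=cv2.boxPoints(r)+[x0,y0]
            P=np.array([ray(c,*p,.052) for p in b]); print(st[i],'\n',P.round(4),P.mean(0))
big=cv2.resize(im[220:295,90:310],None,fx=3.6,fy=3.6,interpolation=cv2.INTER_CUBIC); big=np.clip(big*1.8,0,255).astype(np.uint8)
cv2.imwrite("pics/crop.png",big[:,:,::-1])
# pot lid circle: white lid
# lid circle centre roughly
m=(g>100).astype(np.uint8); print(ray(c,237,250,.13),c['d'][250,237],c['d'][259,150],c['d'][262,128])
E
```

```text
[  13   10   36   41 1323] 
 [[0.5332 0.3514 0.052 ]
 [0.533  0.2817 0.052 ]
 [0.4532 0.2792 0.052 ]
 [0.4536 0.3482 0.052 ]] [0.4932543  0.31512364 0.052     ]
[  11   11   37   42 1330] 
 [[ 0.4694 -0.142   0.052 ]
 [ 0.5496 -0.1472  0.052 ]
 [ 0.5457 -0.2178  0.052 ]
 [ 0.4656 -0.2121  0.052 ]] [ 0.50758727 -0.17979097  0.052     ]
[0.50024653 0.09348416 0.13      ] 1.0274346 1.1417323 1.1104592
```

View pics/crop.png

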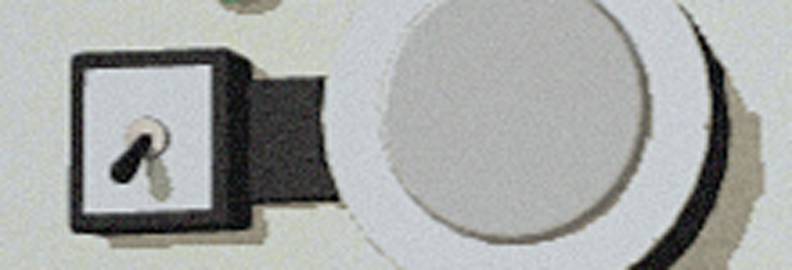

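The pot's toggle pivot is at about (0.493, 0.315) m, with the warmer yawed about +1.8°. I'll shut the fingers and turn the tool −65.4° about its z, so the tool's y points along the push direction.

{"api": "send_rows", "payload": {"plan": [0,0,0,0,0,-0.0363,0,0,0,0,0,-0.0363,0,0,0,0,0,-0.0363,0,0,0,0,0,-0.0363,0,0,0,0,0,-0.0363], "fingers": 0}}

```text
time: 0.6
eef_pos: [0.2223, -0.4477, 0.3036]
eef_rot: [[0.51, 0.86, -0.0], [0.86, -0.51, 0.001], [0.0, -0.001, -1.0]]
wrist_force: [0.1, -0.5, -0.6]
grip_width: 0.14
gripper_force: 0.0
```

{"api": "send_rows", "payload": {"plan": [0,0,0,0,0,-0.0363,0,0,0,0,0,-0.0363,0,0,0,0,0,-0.0363,0,0,0,0,0,-0.0363,0,0,0,0,0,-0.0363]}}

```text
time: 1.1
eef_pos: [0.2223, -0.4477, 0.3036]
eef_rot: [[-0.035, 0.999, -0.0], [0.999, 0.035, 0.001], [0.001, -0.0, -1.0]]
wrist_force: [-0.8, -0.5, -0.5]
grip_width: -0.002
gripper_force: 0.0
```

{"api": "send_rows", "payload": {"plan": [0.1885,0.0536,0,0,0,0,0.1885,0.0536,0,0,0,0,0.1885,0.0536,0,0,0,0,0.1885,0.0536,0,0,0,0,0.1885,0.0536,0,0,0,0]}}

```text
time: 1.6
eef_pos: [0.27, -0.2563, 0.3037]
eef_rot: [[-0.03, 1.0, -0.0], [1.0, 0.03, 0.0], [0.0, -0.0, -1.0]]
wrist_force: [0.8, -0.2, 0.5]
grip_width: -0.002
gripper_force: 0.0
```

{"api": "send_rows", "payload": {"plan": [0.1885,0.0536,0,0,0,0,0.1885,0.0536,0,0,0,0,0.1885,0.0536,0,0,0,0,0.1885,0.0536,0,0,0,0,0.1885,0.0536,0,0,0,0]}}

```text
time: 2.1
eef_pos: [0.3179, -0.0662, 0.3039]
eef_rot: [[-0.03, 1.0, 0.0], [1.0, 0.03, -0.0], [-0.0, 0.0, -1.0]]
wrist_force: [0.8, -0.7, -0.1]
grip_width: -0.003
gripper_force: 0.0
```

{"api": "send_rows", "payload": {"plan": [0.1885,0.0536,0,0,0,0,0.1885,0.0536,0,0,0,0,0.1885,0.0536,0,0,0,0,0.1885,0.0536,0,0,0,0,0.1885,0.0536,0,0,0,0]}}

```text
time: 2.6
eef_pos: [0.3657, 0.1241, 0.3038]
eef_rot: [[-0.031, 1.0, -0.0], [1.0, 0.031, -0.0], [-0.0, -0.0, -1.0]]
wrist_force: [0.6, -0.2, -0.2]
grip_width: -0.0
gripper_force: 0.0
```

{"api": "send_rows", "payload": {"plan": [0.1885,0.0536,0,0,0,0,0.1885,0.0536,0,0,0,0,0.1885,0.0536,0,0,0,0,0.1885,0.0536,0,0,0,0,0.1885,0.0536,0,0,0,0]}}

```text
time: 3.1
eef_pos: [0.4137, 0.314, 0.3036]
eef_rot: [[-0.031, 1.0, -0.0], [1.0, 0.031, -0.0], [-0.0, -0.0, -1.0]]
wrist_force: [1.3, -0.8, 0.8]
grip_width: -0.003
gripper_force: 0.0
```

Run:
```python
from rig import ctrl
import cv2
o=ctrl.get_obs(); print(o['time'],o['eef_pos'],o['eef_rot'].round(3),o['joint_pos'],ctrl.tcp_to_tips)
im,d=ctrl.grab_frame("wrist"); cv2.imwrite("pics/w1.png",im[:,:,::-1])
```

```text
3.1 [0.41366046 0.31398298 0.3035734 ] [[-0.031  1.    -0.   ]
 [ 1.     0.031 -0.   ]
 [-0.    -0.    -1.   ]] [ 6.49299040e-01  2.53531615e-01  1.68763985e-02  1.33463118e+00
 -8.60144854e-05  2.18938076e+00] 0.0726
```

View pics/w1.png

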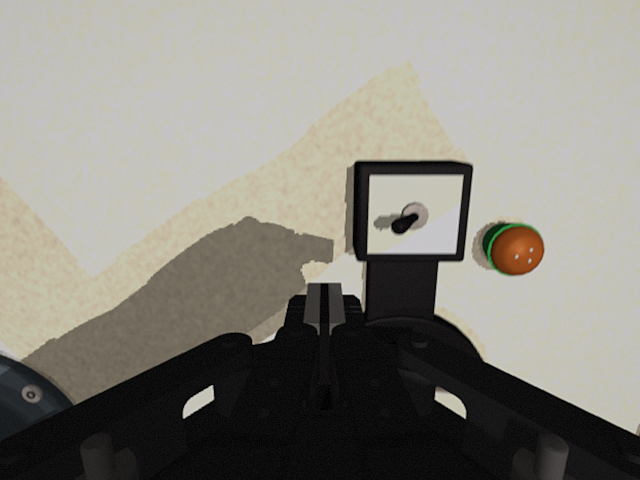

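The wrist view shows the shut fingertips at (325,290) in front of the switch box. The toggle at (408,220) is leaning forward and still off, as expected. Next I'll lower the tips to z ≈ 0.085.

{"api": "send_rows", "payload": {"plan": [0,0,0.146,0,0,0,0,0,0.146,0,0,0,0,0,0.146,0,0,0,0,0,0.146,0,0,0,0,0,0.146,0,0,0]}}

```text
time: 3.65
eef_pos: [0.4134, 0.3121, 0.1566]
eef_rot: [[-0.03, 1.0, -0.0], [1.0, 0.03, -0.0], [-0.0, -0.0, -1.0]]
wrist_force: [-0.0, 0.7, -0.3]
grip_width: 0.0
gripper_force: 0.0
```

Run:
```python
from rig import ctrl
import cv2,numpy as np
a,_=ctrl.grab_frame("wrist"); b,_=ctrl.grab_frame("side"); 
b=cv2.resize(b[120:360,200:440],(480,480)); b=np.clip(b*1.5,0,255).astype(np.uint8); a=cv2.resize(a,(320,240))
c=np.zeros((480,800,3),np.uint8); c[:,:480]=b; c[:240,480:]=a
cv2.imwrite("pics/2.png",c[:,:,::-1])
```

```text
(no output)
```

View pics/2.png

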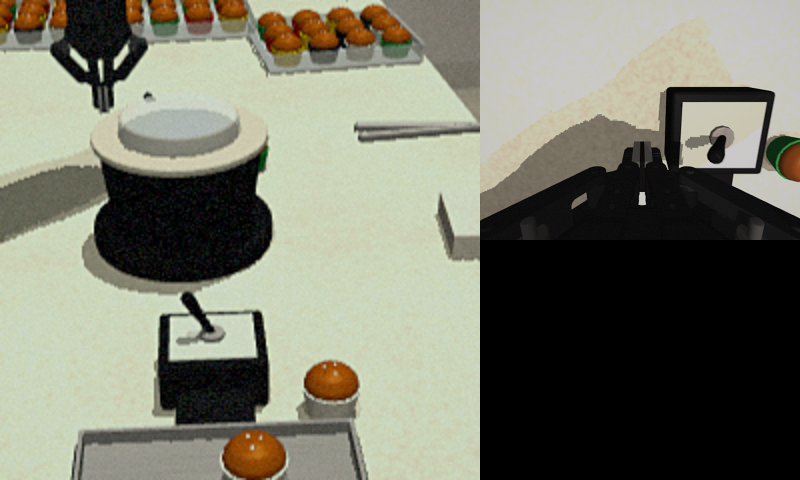

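In the side view the fingertips at (103,105) overlap the pot toggle's tip at (148,97), and the wide finger links are well above it. Now I'll push along tool y.

{"api": "send_rows", "payload": {"plan": [0,0.04,0,0,0,0,0,0.04,0,0,0,0,0,0.04,0,0,0,0,0,0.04,0,0,0,0,0,0.04,0,0,0,0]}}

```text
time: 4.25
eef_pos: [0.4544, 0.3137, 0.1585]
eef_rot: [[-0.03, 1.0, -0.0], [1.0, 0.03, 0.001], [0.001, -0.0, -1.0]]
wrist_force: [-19.9, -0.4, 28.7]
grip_width: 0.001
gripper_force: 15.0
```

{"api": "send_rows", "payload": {"plan": [0,0.02,0,0,0,0,0,0.02,0,0,0,0,0,0.02,0,0,0,0,0,0.02,0,0,0,0,0,0.02,0,0,0,0]}}

```text
time: 4.75
eef_pos: [0.4742, 0.3141, 0.1579]
eef_rot: [[-0.03, 1.0, 0.0], [1.0, 0.03, -0.0], [-0.0, 0.0, -1.0]]
wrist_force: [0.5, -0.0, 1.3]
grip_width: -0.001
gripper_force: 0.1
```

{"api": "send_rows", "payload": {"plan": [0,0.012,0,0,0,0,0,0.012,0,0,0,0,0,0.012,0,0,0,0,0,0.012,0,0,0,0,0,0.012,0,0,0,0]}}

```text
time: 5.25
eef_pos: [0.4859, 0.3146, 0.1579]
eef_rot: [[-0.03, 1.0, 0.0], [1.0, 0.03, 0.0], [0.0, 0.0, -1.0]]
wrist_force: [-0.1, -0.4, -0.1]
grip_width: 0.002
gripper_force: 0.0
```

Run:
```python
from rig import ctrl
import cv2,numpy as np
a,_=ctrl.grab_frame("wrist"); b,_=ctrl.grab_frame("side"); 
b=cv2.resize(b[120:240,200:320],(400,400)); b=np.clip(b*1.5,0,255).astype(np.uint8); a=cv2.resize(a,(400,300))
c=np.zeros((400,800,3),np.uint8); c[:,:400]=b; c[:300,400:]=a
cv2.imwrite("pics/3.png",c[:,:,::-1])
```

```text
(no output)
```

View pics/3.png

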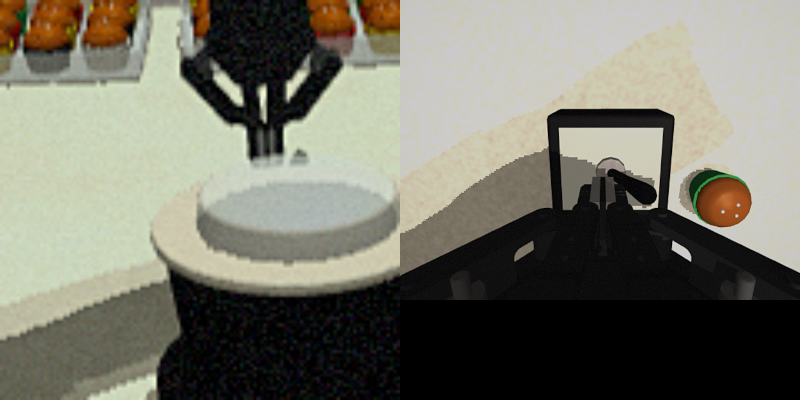

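The wrist view shows the toggle now leaning to the rear, with its tip at (645,190), and the wrist force is near zero. I'll back off and rise clear.

{"api": "send_rows", "payload": {"plan": [0,-0.02,0,0,0,0,0,-0.02,-0.05,0,0,0,0,0,-0.15,0,0,0,0,0,-0.15,0,0,0,0,0,-0.15,0,0,0]}}

```text
time: 5.85
eef_pos: [0.4771, 0.3142, 0.26]
eef_rot: [[-0.031, 1.0, 0.0], [1.0, 0.031, 0.0], [0.0, 0.0, -1.0]]
wrist_force: [-0.1, 1.0, -0.2]
grip_width: 0.001
gripper_force: 0.0
```

{"api": "send_rows", "payload": {"plan": [0,-0.15,-0.1,0,0,0,0,-0.15,-0.1,0,0,0,0,-0.15,0,0,0,0,0,0,0,0,0,0,0,0,0,0,0,0]}}

```text
time: 6.35
eef_pos: [0.3872, 0.3116, 0.2988]
eef_rot: [[-0.031, 1.0, 0.001], [1.0, 0.031, 0.001], [0.001, 0.001, -1.0]]
wrist_force: [-0.1, 0.5, 0.1]
grip_width: -0.001
gripper_force: 0.0
```

Run:
```python
from rig import ctrl
import cv2,numpy as np
b,_=ctrl.grab_frame("top"); o=ctrl.get_obs(); print(o['eef_pos'],o['wrist_force'])
b=cv2.resize(b[190:330,90:410],(800,350),interpolation=cv2.INTER_CUBIC)
cv2.imwrite("pics/4.png",np.clip(b*1.6,0,255).astype(np.uint8)[:,:,::-1])
```

```text
[0.3877163  0.31161075 0.29841183] [ 0.69995052 -0.35659384  0.67884866]
```

View pics/4.png

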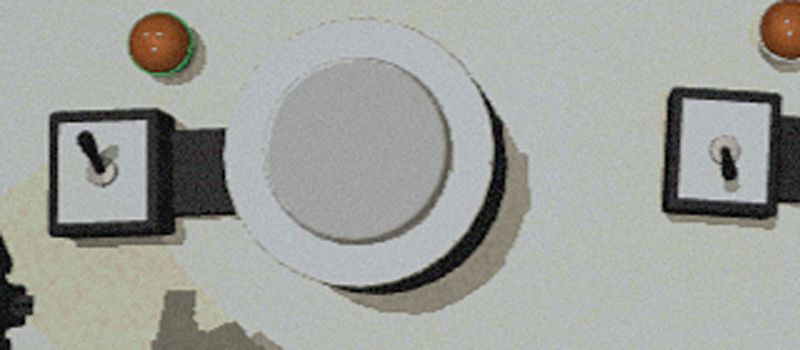

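The pot's toggle now leans to the rear, tip at (85,138). The tray's toggle still leans to the front at (728,170), and the gripper is clear.

```bash
python3 -c "
from rig import ctrl
print(ctrl.job_done())"
```

```text
the job is handed in; nothing more can be done
None
```

The pot warmer's toggle is flipped to the rear (on) and stayed there after I let go, the tray warmer's switch is still off, the arm is clear of everything, and the job was handed in at about 6.4 s.

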